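Load a tape roll through the swing gate of the roll lane

TASK

Stand the white tape roll upright (core vertical) in the infeed of the roll lane, then push it along the lane floor through the yellow swing gate, so that the roll itself swings the gate open. Press it home against the sprung rubber buffer at the far end with a steady push of about 10 N for half a second, then back off and leave the roll standing against the buffer with the gate fallen shut behind it. Never push gate or buffer with more than 20 N through the roll, do not tip the roll, and leave the jar and the cup where they are.

Things in the scene. Friction and masses are not known exactly. Their poses are not given: they have to be found in the camera images.
- roll: The roll to load: white tape roll with a brown cardboard core, standing with its core upright, 55 mm diameter, 50 mm tall, core hole 20 mm, about 0.15 kg (varies). Origin: centre of its underside, z up. It stands on the bench in a row with the jar and the cup; the order changes.
- jar: Bystander: round white jar with a screw lid, 69 mm diameter, 74 mm tall. Origin: centre of the underside.
- cup: Bystander: clear plastic cup, 63 mm diameter, 62 mm tall. Origin: centre of the underside.
- lane: Fixed roll lane: grey-walled channel, open above, on an aluminium base plate 306 mm long. Origin: on the bench under the lane's middle line at the shut gate; +x runs along the lane from the open infeed end to the buffer, y to the left, z up. The floor (top of the plate) is at z = 6 mm; walls reach z = 46 mm, the gate's hinge pin z = 48 mm, the buffer's bracket z = 56 mm.
- infeed (a point): Point on the lane floor in the middle of the infeed, 66 mm before the gate (lane x = -66 mm), where the roll is first stood; axes as the lane's. The infeed is 80 mm wide there and narrows to the gate, from where on it is 66 mm wide to the buffer (y = -33 to +33 mm): right a wall, left a guide only 12 mm high that the gate leaf swings over.
- gate (a joint): Angle of the yellow swing gate (rad): 0 shut across the lane, growing as it swings towards the buffer, at most 1.5; it opens only that way. A spring swings it shut (about 1 N at its tip when shut, 2.5 N wide open). It can fall shut behind the roll once the roll's axis is about 78 mm past the gate and the gripper is out of its way.
- gate_tip (a point): Free end of the gate leaf at mid height. The leaf is sheet steel, 58 mm long and 24 mm high (lane z = 22 to 46 mm), on an upright hinge at lane x = 0, y = +44 mm (left side).
- buffer: End buffer. Origin: on the bench under the front face of its steel bracket, 180 mm past the gate on the lane's middle line. The black rubber pad before it (lane z = 11 to 50 mm) can be clamped anywhere along 25 mm and is not measured: it first touches the roll when the roll's axis is 85 to 110 mm past the gate. It gives on a damped spring, 1.5 N per mm plus 1.5 N per 10 mm/s, 12 mm at most.

How it is judged:
By the outcome, as a careful person would: the job done as asked, in the order asked, and still so for the second after the job is handed in, with the robot touching nothing.
It also fails if it takes over 72 s, if anything falls off the work surface, if the arm or the gripper's body presses on something with over 40 N, if the wrist force passes 120 N, or if a joint passes its speed limit or range.

ROBOT

A 6-joint arm with a two-finger parallel gripper is mounted at the origin on a cart in front of the work surface, level with it; the furniture and walls round the work are solid. World frame = base frame: x ahead of the robot, y to its left, z up, the work surface at z = 0. Lengths are in mm, angles in degrees, forces in N, time in s.
With the tool pointing down it reaches from about 300 to 850 mm from the base axis. Payload 4.2 kg.
Tool frame: the origin (TCP) lies on the centre line of the jaws, within the pads' length; the fingertips stand 8 mm ahead of it and the grasp point (between the pads) lies 11 mm behind it; z points along the fingers, y is the line along which they close (so a half turn about z gives the same grasp; the last joint's range is limited). The gripper opens to 91 mm and grips with 3 to 60 N. Pads are 32 mm wide; open, the fingers measure 118 mm over their backs; the gripper's body (76 mm by 178 mm) begins 60 mm behind the grasp point.
Start: joints at [-77.12, 18.312, 89.639, -0, 72.044, -1.146], TCP at [139.36, -557.872, 221.976] pointing down, gripper open.
Joint ranges: [-177.97, 177.97], [-48.28, 115.42], [12.27, 149.76], [-77.06, 257.06], [2.81, 150.46], [-146.56, 146.56]. Speed limits (degrees/s): [147.25, 147.25, 180, 180, 180, 180].

INTERFACE

Orientations are given as [roll, pitch, yaw] about the fixed x, y, z axes, in that order (R = Rz(yaw) Ry(pitch) Rx(roll)).
In Python, from workcell import telemetry, eyes, ticket gives the robot as it stands. The module is installed in compiled form; this text tells all that it offers.
- The arm moves only by the shell command python3 -m crank 'ROWS' [OPENING] [FORCE]. ROWS is JSON, a list of rows, each an object of numbers: "dx", "dy", "dz": the shift along the world's x, y, z normalised to -1 to 1, where 1 is 80 cm; "yaw": the turn about the world's z normalised to -1 to 1, where 1 is 5 degrees. A call has 1 to 10 rows; each row shifts and turns the commanded pose from where the row before left it; what a row does not reach is not made up. A row lasts 1/8 s, in which the tool goes at most 62.5 mm and 10.7 degrees, less where a joint would pass 70% of its speed; a pose out of reach is approached as far as the arm can. A call with a number of a shift or a turn outside -1 to 1 is refused whole. A call with a gripper value outside its range is refused whole. OPENING is the opening, from 0 (shut) to 1 (fully open), set as the call begins (- or left out, the last holds). The fingers move at their own pace and stop on an object; FORCE is the grip in N (left out, the last holds). Time passes only in rows, so rows that do not move let the fingers close. It gives the time, the measured TCP pose, the force, the opening and the grip force at its end, in the units of the state.
- telemetry.state(): the state, without advancing time (a new reading comes with each control period).
- eyes.grab_frame(name): name is "scene" or "top" or "wrist"; returns the picture (400x640x3 uint8, red, green, blue); there is no depth.
- eyes.calibration(name): a dict with "camera_matrix" (3x3 intrinsics, pixels), "world_from_camera" (4x4, takes a point from camera to world coordinates). Camera axes: x right, y down, z forward; pixel columns grow to the right and rows downward; lengths in mm; the calibration is good to about 2 mm. A picture is of the moment at which its call begins: read the wrist's pose just before it. calibration takes no time and is no camera call; for the wrist camera it gives the pose at the moment of the call.
- ticket.job_done(): hands the job in; it is judged then, once.
The state is a dict: "time_s": time; "qpos": joint angles; "qvel": joint speeds; "effort": joint torques, N m; "ee_pos": TCP position; "ee_rot": TCP orientation; "force": force on the tool from outside, world axes, zero at the start; "torque": the same for the moment, N m; "gripper_width": finger opening in mm; "gripper_force": force on a finger pad.
Only numpy, scipy, OpenCV 4.12 (cv2) and the standard library are available. Lean on these libraries where they do the work, as an engineer would, in place of code of your own. Each camera call takes 0.05 s, during which the arm holds its last target. There are 200 camera calls.

## Working session

There is one attempt and no reset: what is moved stays moved. The work goes in short steps, Python scripts to look and compute and a shell command to move; the robot and the scene stay as the last step left them, time stands still between calls to the robot, and variables do not carry over. Pictures are saved under pics/ and viewed, at most 10 in all, crops included, and the job is handed in when it is done.

```bash
mkdir -p pics; python3 - <<'E'
from workcell import telemetry, eyes
import cv2,numpy as np
print(telemetry.state())
for n in("scene","top"):
    f=eyes.grab_frame(n); cv2.imwrite(f"pics/{n}0.png",f[:,:,::-1]); c=eyes.calibration(n); print(n,np.round(c["camera_matrix"],1).tolist(),np.round(c["world_from_camera"],3).tolist())
E
```

```text
{'time_s': 0.0, 'qpos': array([-7.71196510e+01,  1.83517144e+01,  8.97073789e+01, -4.34413029e-04,
        7.20441227e+01, -1.14408240e+00]), 'qvel': array([-0.09089165, -0.01364961, -0.00240345,  0.12951018, -0.03108495,
       -0.0446245 ]), 'effort': array([-4.73939019e-05, -4.12464237e+01, -2.31975389e+01,  7.29007297e-02,
        4.58333921e-02, -1.52636926e-04]), 'ee_pos': array([ 139.24737505, -557.36723858,  221.1129509 ]), 'ee_rot': array([-1.79896796e+02, -1.64794751e-03,  1.40245642e+01]), 'force': array([-0.01901829, -0.05921149, -0.2371513 ]), 'torque': array([ 0.00252548,  0.00492169, -0.01485246]), 'gripper_force': 0.0, 'gripper_width': 91.36723258411652}
scene [[467.0, 0.0, 319.1], [0.0, 467.0, 201.3], [0.0, 0.0, 1.0]] [[-0.757, -0.284, 0.588, 24.416], [-0.653, 0.357, -0.668, 588.585], [-0.02, -0.89, -0.456, 521.686], [0.0, 0.0, 0.0, 1.0]]
top [[409.2, 0.0, 316.1], [0.0, 409.2, 200.5], [0.0, 0.0, 1.0]] [[0.007, -0.995, 0.102, 485.633], [-1.0, -0.007, -0.006, -40.814], [0.007, -0.102, -0.995, 1133.652], [0.0, 0.0, 0.0, 1.0]]
```

View pics/top0.png

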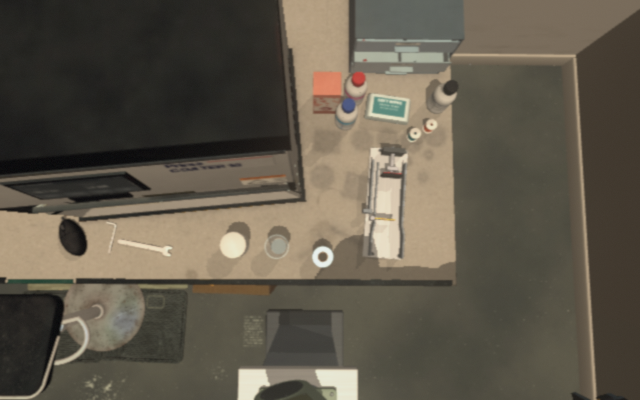

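View pics/scene0.png

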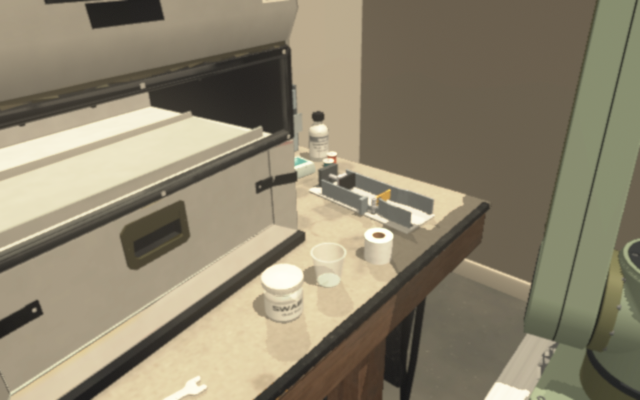

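Top view: jar at (232,245), cup at (277,245), roll at (323,257). The lane runs from its infeed end at about (384,257) up to the buffer at about (392,150), with the gate at about (378,214) and its hinge on the left.

```bash
cat > h.py <<'E'
from workcell import telemetry, eyes
import cv2,numpy as np
def cast(n,uv,z,c=None):
    c=c or eyes.calibration(n); K=c["camera_matrix"];T=c["world_from_camera"]
    d=T[:3,:3]@np.linalg.inv(K)@np.array([uv[0],uv[1],1.]); o=T[:3,3]
    return o+d*(z-o[2])/d[2]
def proj(n,p,c=None):
    c=c or eyes.calibration(n); K=c["camera_matrix"];T=np.linalg.inv(c["world_from_camera"])
    q=K@(T@np.append(p,1.))[:3]; return q[:2]/q[2]
E
python3 - <<'E'
from h import *
f=cv2.imread("pics/top0.png")
for nm,uv,z in[("roll",(323,257),50),("cup",(277,245),62),("jar",(232,245),74),("in L",(366,257),46),("in R",(402,258),46),("hinge",(365,212),48),("buf L",(380,150),50),("buf R",(406,150),50),("machine corner",(303,200),0)]:
    print(nm,np.round(cast("top",uv,z)[:2]))
cv2.imwrite("pics/c1.png",cv2.resize(f[135:275,300:440],None,fx=4.2,fy=4.2,interpolation=cv2.INTER_CUBIC))
E
```

```text
roll [448. -66.]
cup [478.  54.]
jar [478. 168.]
in L [ 448. -180.]
in R [ 446. -275.]
hinge [ 567. -178.]
buf L [ 735. -219.]
buf R [ 736. -289.]
machine corner [603. -11.]
```

View pics/c1.png

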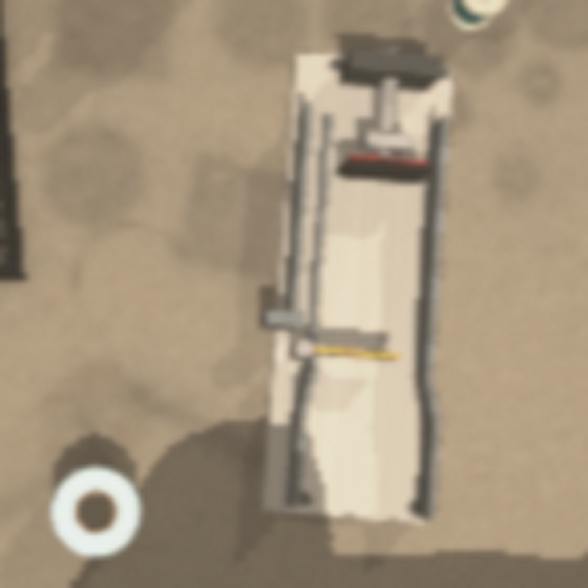

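Crop: plate corners at about (297,55), (452,58), (430,520), (264,510); gate leaf from (308,349) to (398,357); pad front at about y=175. I'll bring the wrist camera over the lane, turning towards the grasp yaw on the way.

```bash
python3 -m crank '[{"dx":0.043,"dy":0.041,"dz":0.006,"yaw":1},{"dx":0.043,"dy":0.041,"dz":0.006,"yaw":1},{"dx":0.043,"dy":0.041,"dz":0.006,"yaw":1},{"dx":0.043,"dy":0.041,"dz":0.006,"yaw":1},{"dx":0.043,"dy":0.041,"dz":0.006,"yaw":1},{"dx":0.043,"dy":0.041,"dz":0.006,"yaw":1},{"dx":0.043,"dy":0.041,"dz":0.006,"yaw":1},{"dx":0.043,"dy":0.041,"dz":0.006,"yaw":1},{"dx":0.043,"dy":0.041,"dz":0.006,"yaw":1},{"dx":0.043,"dy":0.041,"dz":0.006,"yaw":1}]'
python3 -m crank '[{"yaw":1},{"yaw":1},{"yaw":1},{"yaw":1},{"yaw":0.5},{}]'
python3 - <<'E'
from h import *
s=telemetry.state();print(s["time_s"],s["qpos"].round(1),s["ee_pos"].round(1),s["ee_rot"].round(1))
c=eyes.calibration("wrist");print(c["camera_matrix"].round(1).tolist(),c["world_from_camera"].round(3).tolist())
f=eyes.grab_frame("wrist");cv2.imwrite("pics/w1.png",f[:,:,::-1])
import pickle;pickle.dump(c,open("w1.pkl","wb"))
E
```

```text
time_s: 1.35
ee_pos: [484.1, -228.6, 269.8]
ee_rot: [-180.0, 0.0, 64.2]
force: [-0.9, -0.4, 0.3]
gripper_width: 91.4
gripper_force: 0.0
1.35 [-26.5  13.2  89.9  -0.   76.9  -0.7] [ 484.1 -228.6  269.8] [-180.     0.    64.2]
[[332.7, 0.0, 313.8], [0.0, 332.7, 204.4], [0.0, 0.0, 1.0]] [[0.9, -0.418, -0.12, 517.843], [-0.435, -0.866, -0.246, -158.569], [-0.001, 0.274, -0.962, 431.927], [0.0, 0.0, 0.0, 1.0]]validation failed for argument at $[0]...
```

View pics/w1.png

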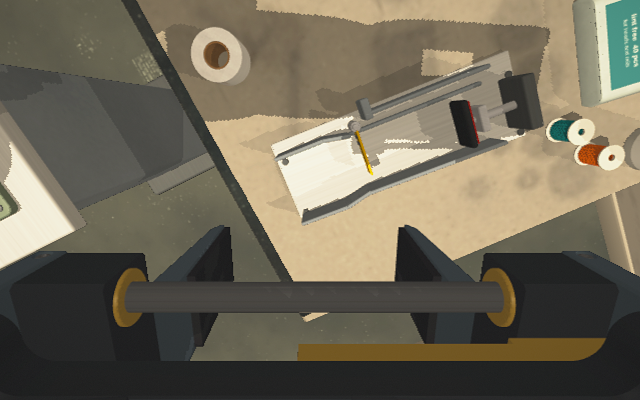

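Wrist view: roll at (220,55) with its core at (215,55); plate infeed corners at (272,147) and (303,223), far left corner (508,52); gate leaf from (357,132) to (371,173), hinge at (354,126); pad's left face at about x=458–470, y=100–147.

```bash
python3 - <<'E'
from h import *
import pickle
c=pickle.load(open("w1.pkl","rb")); f=cv2.imread("pics/w1.png")
P=lambda uv,z:cast("wrist",uv,z,c)[:2]
for n,uv,z in[("inL",(272,147),6),("inR",(303,223),6),("farL",(508,52),6),("hinge",(354,126),48),("tip",(371,173),34),("gate root",(357,132),46),("padL",(450,100),50),("padR",(466,147),50),("Rwall in",(306,217),46),("Rwall gate",(365,182),46),("Rwall far",(505,140),46)]: print(n,P(uv,z).round(1))
r=f[15:95,175:265]; hsv=cv2.cvtColor(r,cv2.COLOR_BGR2HSV)
m=((hsv[...,2]>150)&(hsv[...,1]<60)).astype(np.uint8)
k=max(cv2.findContours(m,cv2.RETR_EXTERNAL,2)[0],key=cv2.contourArea); print("blob",cv2.boundingRect(k),cv2.fitEllipse(k))
hs=((hsv[...,1]>70)&(hsv[...,2]<230)).astype(np.uint8); 
n,l,st,ce=cv2.connectedComponentsWithStats(hs); print(st.tolist(),ce.round(1).tolist())
# predicted outline check for top-camera position
t=cv2.imread("pics/top0.png"); h=cv2.cvtColor(t,cv2.COLOR_BGR2HSV)[235:280,300:345]
m=((h[...,2]>170)&(h[...,1]<45)).astype(np.uint8);k=max(cv2.findContours(m,cv2.RETR_EXTERNAL,2)[0],key=cv2.contourArea);e=cv2.minEnclosingCircle(k);print("top",e,cast("top",(e[0][0]+300,e[0][1]+235),48))
cv2.imwrite("pics/w1c.png",cv2.resize(f[20:240,180:560],None,fx=2.1,fy=2.1,interpolation=cv2.INTER_CUBIC))
E
```

```text
inL [ 450.  -176.5]
inR [ 440.2 -285. ]
farL [ 751.8 -199.2]
hinge [ 550.6 -194.1]
tip [ 547.9 -255.1]
gate root [ 551.1 -201.9]
padL [ 656.4 -214.3]
padR [ 655.7 -270.6]
Rwall in [ 454.2 -267.8]
Rwall gate [ 536.3 -259. ]
Rwall far [ 699.8 -283.6]
blob (16, 12, 59, 56) ((44.29780578613281, 40.440120697021484), (50.817100524902344, 62.80704116821289), 123.0025863647461)
[[0, 0, 90, 80, 2617], [0, 0, 90, 80, 4003], [28, 26, 27, 29, 579], [80, 33, 1, 1, 1]] [[43.1, 41.8], [45.9, 38.0], [40.8, 39.7], [80.0, 33.0]]
top ((22.36206817626953, 21.63793182373047), 10.893952369689941) [448.56820348 -64.71816709  48.        ]
```

View pics/w1c.png

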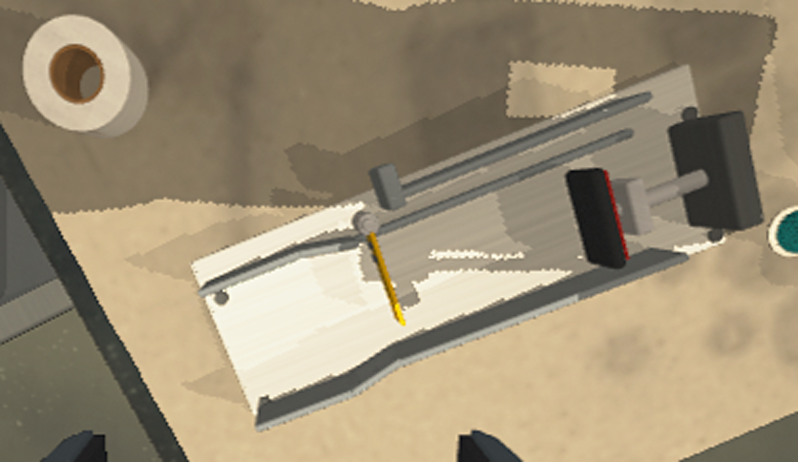

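Crop: top face of the roll centred at (77,73), hinge pin at (364,219), plate corners at (192,264), (259,430) and (690,66), gate tip at (402,323), pad front between about (568,172) and (600,262).

```bash
python3 - <<'E'
from h import *
import pickle
c=pickle.load(open("w1.pkl","rb"))
W=lambda u,v,z:cast("wrist",(180+u/2.1,20+v/2.1),z,c)[:2].round(1)
T=lambda u,v,z:cast("top",(300+u/4.2,135+v/4.2),z)[:2].round(1)
print("roll",W(77,73,50),T(96,510,50))
print("hinge",W(364,219,48),T(303,347,48)); print("tip top",W(400,322,40),T(398,357,46))
print("plate inL",W(192,264,6),T(264,510,6)," farL",W(690,66,6),T(297,55,6)," inR",W(259,428,6),T(430,520,6)," farR",W(722,240,6),T(450,58,6))
E
```

```text
roll [449.3 -63.5] [449.2 -66. ]
hinge [ 550.7 -192.1] [ 552.2 -196.5]
tip top [ 546.7 -253.7] [ 546.4 -257. ]
plate inL [ 450.1 -174.8] [ 448.4 -176.4]  farL [ 752.6 -198.9] [ 750.3 -199.9]  inR [ 440.1 -286.2] [ 442.7 -284.5]  farR [ 742. -300.] [ 749.1 -302.4]
```

```bash
python3 -m crank '[{"dx":-0.0088,"dy":0.041,"dz":-0.034,"yaw":1},{"dx":-0.0088,"dy":0.041,"dz":-0.034,"yaw":1},{"dx":-0.0088,"dy":0.041,"dz":-0.034,"yaw":1},{"dx":-0.0088,"dy":0.041,"dz":-0.034,"yaw":1},{"dx":-0.0088,"dy":0.041,"dz":-0.034,"yaw":0.26},{"dx":0,"dy":0,"dz":0,"yaw":0},{"dx":0,"dy":0,"dz":0,"yaw":0}]'
python3 - <<'E'
from h import *
c=eyes.calibration("wrist");f=eyes.grab_frame("wrist");cv2.imwrite("pics/w2.png",f[:,:,::-1])
E
```

```text
time_s: 2.28
ee_pos: [448.9, -66.4, 134.5]
ee_rot: [179.9, 0.0, 85.3]
force: [0.5, 0.1, 0.2]
gripper_width: 91.2
gripper_force: 0.0
```

View pics/w2.png

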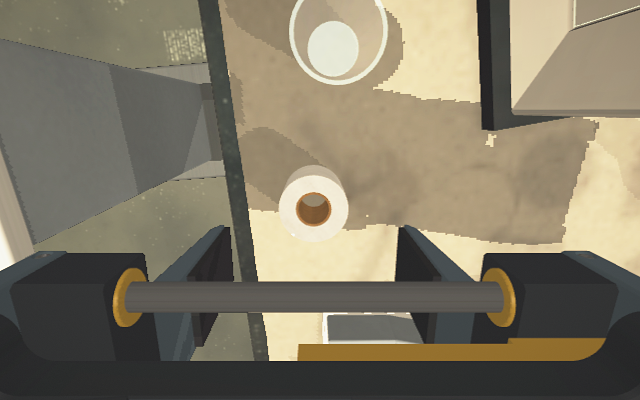

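The roll at (313,209) is centred between the fingers, whose middle is at about x=315. Descending and gripping.

```bash
python3 - <<'E'
from h import *
print(cast("wrist",(313.5,208.5),50))
E
python3 -m crank '[{"dx":0,"dy":0.001,"dz":-0.04,"yaw":0},{"dx":0,"dy":0,"dz":-0.04,"yaw":0},{"dx":0,"dy":0,"dz":-0.036,"yaw":0},{"dx":0,"dy":0,"dz":-0.02,"yaw":0},{"dx":0,"dy":0,"dz":-0.01,"yaw":0},{"dx":0,"dy":0,"dz":0,"yaw":0},{"dx":0,"dy":0,"dz":0,"yaw":0}]'
python3 -m crank '[{"dx":0,"dy":0,"dz":0,"yaw":0},{"dx":0,"dy":0,"dz":0,"yaw":0},{"dx":0,"dy":0,"dz":0,"yaw":0},{"dx":0,"dy":0,"dz":0,"yaw":0},{"dx":0,"dy":0,"dz":0,"yaw":0},{"dx":0,"dy":0,"dz":0,"yaw":0}]' 0 15
```

```text
[449.38039457 -62.65950097  50.        ]
time_s: 3.2
ee_pos: [449.0, -65.4, 18.0]
ee_rot: [179.9, 0.0, 85.3]
force: [0.6, 0.5, 0.7]
gripper_width: 91.3
gripper_force: 0.0
time_s: 3.95
ee_pos: [448.2, -65.0, 17.2]
ee_rot: [180.0, -0.0, 85.3]
force: [0.8, 1.0, 0.8]
gripper_width: 53.6
gripper_force: 15.0
```

```bash
python3 -m crank '[{"dx":0,"dy":0,"dz":0.03,"yaw":0},{"dx":0,"dy":0,"dz":0.04,"yaw":0},{"dx":0,"dy":0,"dz":0.0175,"yaw":0},{"dx":0.0084,"dy":-0.0424,"dz":0,"yaw":0},{"dx":0.0084,"dy":-0.0424,"dz":0,"yaw":0},{"dx":0.0084,"dy":-0.0424,"dz":0,"yaw":0},{"dx":0.0084,"dy":-0.0424,"dz":0,"yaw":0},{"dx":0.0084,"dy":-0.0424,"dz":0,"yaw":0},{"dx":0,"dy":0,"dz":0,"yaw":0},{"dx":0,"dy":0,"dz":0,"yaw":0}]'
python3 - <<'E'
from h import *
f=eyes.grab_frame("wrist");cv2.imwrite("pics/w3.png",f[:,:,::-1])
for p in[(482,-233.5,6),(547.8,-238.7,6)]:print(proj("wrist",p).round())
E
```

```text
time_s: 5.2
ee_pos: [480.9, -233.9, 86.4]
ee_rot: [-179.9, -0.1, 85.3]
force: [-0.1, -0.4, -0.8]
gripper_width: 53.6
gripper_force: 15.0
[315. 215.]
[402. 215.]
```

View pics/w3.png

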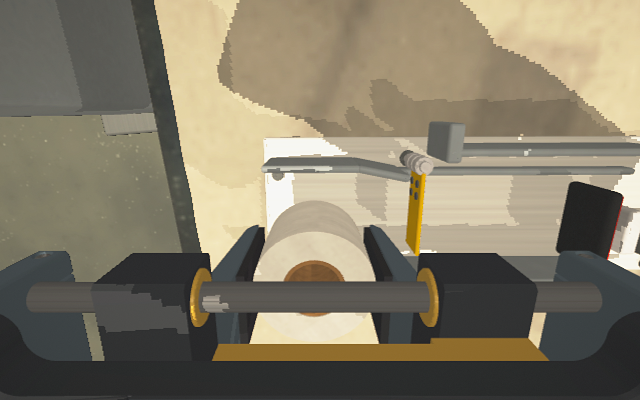

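The roll hangs in the grip over the infeed, the lane lies level in the picture (aligned), and the gate at x=415 is clear of the front finger (390). Lowering.

```bash
python3 -m crank '[{"dx":0.001,"dy":0,"dz":-0.03,"yaw":0},{"dx":0,"dy":0,"dz":-0.03,"yaw":0},{"dx":0,"dy":0,"dz":-0.011,"yaw":0},{"dx":0,"dy":0,"dz":-0.004,"yaw":0},{"dx":0,"dy":0,"dz":-0.002,"yaw":0},{"dx":0,"dy":0,"dz":-0.001,"yaw":0},{"dx":0,"dy":0,"dz":0,"yaw":0},{"dx":0,"dy":0,"dz":0,"yaw":0}]'
```

```text
time_s: 6.25
ee_pos: [482.7, -234.8, 25.1]
ee_rot: [180.0, 0.0, 85.3]
force: [0.4, -1.2, -1.4]
gripper_width: 53.7
gripper_force: 15.0
```

```bash
python3 -m crank '[{"dx":0,"dy":0,"dz":-0.001,"yaw":0},{"dx":0,"dy":0,"dz":-0.001,"yaw":0},{"dx":0,"dy":0,"dz":0,"yaw":0},{"dx":0,"dy":0,"dz":0,"yaw":0}]'
```

```text
time_s: 6.75
ee_pos: [482.6, -234.7, 23.2]
ee_rot: [180.0, 0.0, 85.3]
force: [-0.8, 0.3, 0.2]
gripper_width: 53.5
gripper_force: 15.0
```

```bash
python3 -m crank '[{"dx":0,"dy":0,"dz":0,"yaw":0},{"dx":0,"dy":0,"dz":0,"yaw":0},{"dx":0,"dy":0,"dz":0,"yaw":0},{"dx":0,"dy":0,"dz":0.01,"yaw":0},{"dx":0,"dy":0,"dz":0.03,"yaw":0},{"dx":0,"dy":0,"dz":0.05,"yaw":0},{"dx":0,"dy":0,"dz":0.01,"yaw":0},{"dx":0,"dy":0,"dz":0,"yaw":0}]' 0.79
python3 - <<'E'
from h import *
f=eyes.grab_frame("scene");g=cv2.resize(f[130:290,270:510],None,fx=3.3,fy=3.3)
cv2.imwrite("pics/s1.png",g[:,:,::-1])
f=eyes.grab_frame("wrist");cv2.imwrite("pics/w4.png",f[:,:,::-1])
E
```

```text
time_s: 7.75
ee_pos: [482.6, -234.7, 103.6]
ee_rot: [179.9, 0.0, 85.3]
force: [-0.4, 0.4, -0.8]
gripper_width: 71.9
gripper_force: 0.0
```

View pics/s1.png

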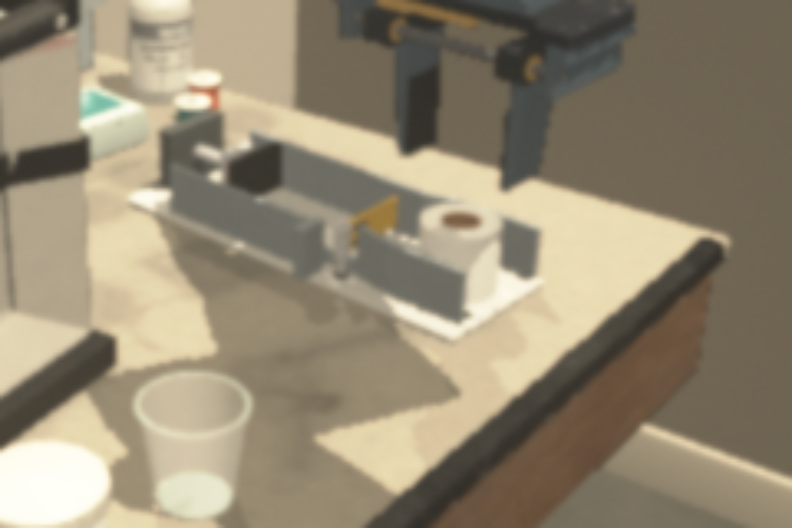

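The roll stands upright in the middle of the infeed with the gate shut. Next I swing behind it and turn so the two fingers, partly open, form a cradle.

```bash
python3 -m crank '[{"dx":-0.0151,"dy":0.0015,"dz":0,"yaw":-1},{"dx":-0.0151,"dy":0.0015,"dz":0,"yaw":-1},{"dx":-0.0151,"dy":0.0015,"dz":0,"yaw":-1},{"dx":-0.0151,"dy":0.0015,"dz":0,"yaw":-1},{"dx":-0.0151,"dy":0.0014,"dz":0,"yaw":-1},{"dx":0,"dy":0,"dz":0,"yaw":-1},{"dx":0,"dy":0,"dz":0,"yaw":-1},{"dx":0,"dy":0,"dz":0,"yaw":-1},{"dx":0,"dy":0,"dz":0,"yaw":-1}]' 0.22
python3 -m crank '[{"dx":0,"dy":0,"dz":0,"yaw":-1},{"dx":0,"dy":0,"dz":0,"yaw":-1},{"dx":0,"dy":0,"dz":0,"yaw":-1},{"dx":0,"dy":0,"dz":0,"yaw":-1},{"dx":0,"dy":0,"dz":0,"yaw":-1},{"dx":0,"dy":0,"dz":0,"yaw":-1},{"dx":0,"dy":0,"dz":0,"yaw":-1},{"dx":0,"dy":0,"dz":0,"yaw":-1},{"dx":0,"dy":0,"dz":0,"yaw":-0.96},{"dx":0,"dy":0,"dz":0,"yaw":0}]'
python3 - <<'E'
from h import *
f=eyes.grab_frame("wrist");cv2.imwrite("pics/w5.png",f[:,:,::-1])
E
```

```text
time_s: 8.98
ee_pos: [421.3, -228.3, 101.8]
ee_rot: [-179.8, 0.1, 40.2]
force: [-0.8, -0.1, 0.9]
gripper_width: 20.3
gripper_force: 0.0
time_s: 10.22
ee_pos: [421.5, -228.4, 102.0]
ee_rot: [-179.9, 0.1, -4.4]
force: [-0.4, -0.2, -0.8]
gripper_width: 19.7
gripper_force: 0.0
```

View pics/w5.png

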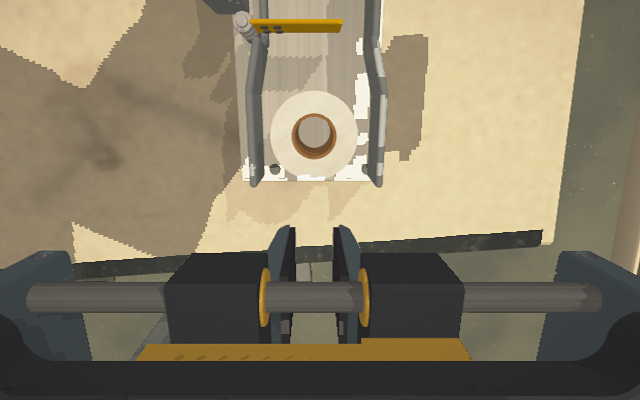

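Gripper squarely behind the roll: the finger gap and the roll are both at about x=313, with the lane straight ahead and the gate shut at y=25. Lowering, then pushing gently.

```bash
python3 -m crank '[{"dx":0,"dy":0,"dz":-0.03,"yaw":0},{"dx":0,"dy":0,"dz":-0.03,"yaw":0},{"dx":0,"dy":0,"dz":-0.026,"yaw":0},{"dx":0,"dy":0,"dz":-0.01,"yaw":0},{"dx":0,"dy":0,"dz":0,"yaw":0},{"dx":0,"dy":0,"dz":0,"yaw":0}]'
python3 -m crank '[{"dx":0.005,"dy":-0.0004,"dz":0,"yaw":0},{"dx":0.005,"dy":-0.0004,"dz":0,"yaw":0},{"dx":0.005,"dy":-0.0004,"dz":0,"yaw":0},{"dx":0.005,"dy":-0.0004,"dz":0,"yaw":0},{"dx":0.005,"dy":-0.0004,"dz":0,"yaw":0},{"dx":0.005,"dy":-0.0004,"dz":0,"yaw":0},{"dx":0.005,"dy":-0.0004,"dz":0,"yaw":0},{"dx":0.005,"dy":-0.0004,"dz":0,"yaw":0},{"dx":0.005,"dy":-0.0004,"dz":0,"yaw":0},{"dx":0.005,"dy":-0.0004,"dz":0,"yaw":0}]'
```

```text
time_s: 11.02
ee_pos: [422.7, -229.0, 27.0]
ee_rot: [180.0, -0.1, -4.5]
force: [-0.5, -0.3, 0.6]
gripper_width: 19.8
gripper_force: 0.0
time_s: 12.28
ee_pos: [462.5, -232.0, 26.3]
ee_rot: [180.0, -0.0, -4.5]
force: [-1.6, -0.3, 0.6]
gripper_width: 19.9
gripper_force: 0.5
```

```bash
for i in 1; do python3 -m crank '[{"dx":0.005,"dy":-0.0004,"dz":0,"yaw":0},{"dx":0.005,"dy":-0.0004,"dz":0,"yaw":0},{"dx":0.005,"dy":-0.0004,"dz":0,"yaw":0},{"dx":0.005,"dy":-0.0004,"dz":0,"yaw":0},{"dx":0.005,"dy":-0.0004,"dz":0,"yaw":0},{"dx":0.005,"dy":-0.0004,"dz":0,"yaw":0},{"dx":0.005,"dy":-0.0004,"dz":0,"yaw":0},{"dx":0.005,"dy":-0.0004,"dz":0,"yaw":0},{"dx":0.005,"dy":-0.0004,"dz":0,"yaw":0},{"dx":0.005,"dy":-0.0004,"dz":0,"yaw":0}]'; done
python3 - <<'E'
from h import *
f=eyes.grab_frame("wrist");cv2.imwrite("pics/w6.png",f[:,:,::-1])
E
```

```text
time_s: 13.52
ee_pos: [501.0, -234.7, 26.2]
ee_rot: [-180.0, 0.2, -4.4]
force: [-6.9, 1.4, 4.2]
gripper_width: 20.2
gripper_force: 3.4
```

View pics/w6.png

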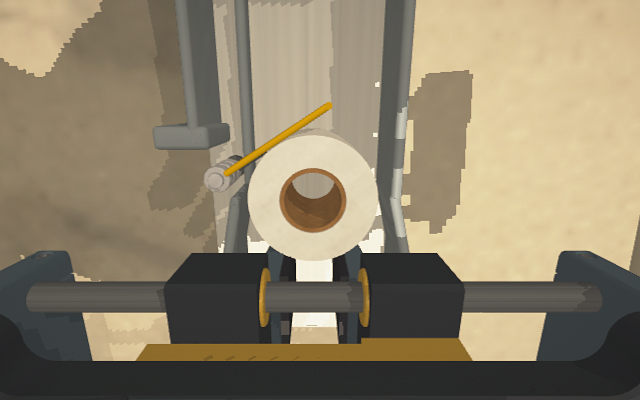

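The roll stands upright in the gate and has the leaf swung about 35° open (leaf from (228,173) to (330,105)); no tilt. Continuing slower.

```bash
python3 -m crank '[{"dx":0.004,"dy":-0.0004,"dz":0,"yaw":0},{"dx":0.004,"dy":-0.0004,"dz":0,"yaw":0},{"dx":0.004,"dy":-0.0003,"dz":0,"yaw":0},{"dx":0.004,"dy":-0.0003,"dz":0,"yaw":0}]';python3 -m crank '[{"dx":0.004,"dy":-0.0003,"dz":0,"yaw":0},{"dx":0.004,"dy":-0.0003,"dz":0,"yaw":0},{"dx":0.004,"dy":-0.0003,"dz":0,"yaw":0},{"dx":0.004,"dy":-0.0003,"dz":0,"yaw":0}]'
```

```text
time_s: 14.08
ee_pos: [513.9, -236.2, 26.2]
ee_rot: [-180.0, 0.2, -4.5]
force: [-6.1, -0.8, 2.3]
gripper_width: 20.1
gripper_force: 2.8
time_s: 14.58
ee_pos: [527.2, -237.6, 26.2]
ee_rot: [180.0, 0.1, -4.5]
force: [-4.3, -0.9, 0.9]
gripper_width: 20.1
gripper_force: 2.5
```

```bash
python3 -m crank '[{"dx":0.004,"dy":-0.0003,"dz":0,"yaw":0},{"dx":0.004,"dy":-0.0003,"dz":0,"yaw":0},{"dx":0.004,"dy":-0.0003,"dz":0,"yaw":0},{"dx":0.004,"dy":-0.0003,"dz":0,"yaw":0},{"dx":0.004,"dy":-0.0003,"dz":0,"yaw":0},{"dx":0.004,"dy":-0.0003,"dz":0,"yaw":0},{"dx":0.004,"dy":-0.0003,"dz":0,"yaw":0},{"dx":0.004,"dy":-0.0003,"dz":0,"yaw":0}]';python3 -m crank '[{"dx":0.004,"dy":-0.0003,"dz":0,"yaw":0},{"dx":0.004,"dy":-0.0003,"dz":0,"yaw":0},{"dx":0.004,"dy":-0.0003,"dz":0,"yaw":0},{"dx":0.004,"dy":-0.0003,"dz":0,"yaw":0},{"dx":0.004,"dy":-0.0003,"dz":0,"yaw":0},{"dx":0.004,"dy":-0.0003,"dz":0,"yaw":0},{"dx":0.003,"dy":-0.0002,"dz":0,"yaw":0},{"dx":0.002,"dy":-0.0002,"dz":0,"yaw":0},{"dx":0,"dy":0,"dz":0,"yaw":0}]'
python3 - <<'E'
from h import *
f=eyes.grab_frame("wrist");cv2.imwrite("pics/w7.png",f[:,:,::-1])
E
```

```text
time_s: 15.58
ee_pos: [553.7, -239.2, 26.4]
ee_rot: [180.0, -0.0, -4.5]
force: [-3.5, -1.5, -1.0]
gripper_width: 20.5
gripper_force: 1.5
time_s: 16.7
ee_pos: [576.7, -240.9, 26.5]
ee_rot: [180.0, -0.0, -4.5]
force: [-1.7, -1.5, -0.3]
gripper_width: 19.8
gripper_force: 1.0
```

View pics/w7.png

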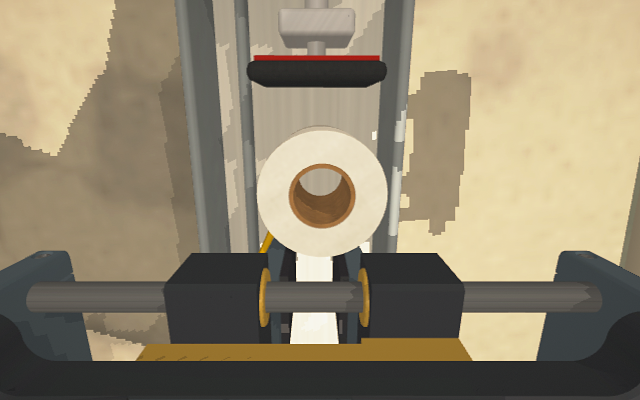

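The roll is upright past the gate, and the pad front is at about (316,86) with the roll's front edge at (320,130). That was my 11th picture, one over the limit of 10, so I'll view no more and work from numbers only.

```bash
python3 - <<'E'
from h import *
f=cv2.imread("pics/w7.png")
print(f[55:135:3,318].tolist())
for v in(62,86):print(v,cast("wrist",(318,v),50).round(1),cast("wrist",(318,v),11).round(1))
print("roll front",cast("wrist",(321,128),56).round(1),"back",cast("wrist",(321,257),56).round(1),"core",cast("wrist",(321.5,195.5),56).round(1))
E
```

```text
[[78, 86, 158], [20, 32, 167], [41, 44, 38], [43, 46, 48], [44, 47, 49], [45, 46, 49], [44, 48, 47], [37, 39, 41], [36, 38, 38], [34, 35, 33], [31, 31, 31], [147, 170, 182], [143, 163, 175], [143, 164, 176], [143, 164, 176], [143, 163, 174], [143, 163, 174], [142, 163, 174], [143, 164, 175], [143, 164, 176], [143, 163, 176], [143, 164, 176], [143, 164, 176], [141, 162, 175], [160, 185, 200], [169, 199, 215], [201, 225, 235]]
62 [ 671.2 -249.5   50. ] [ 676.2 -250.4   11. ]
86 [ 662.5 -248.9   50. ] [ 665.  -249.5   11. ]
roll front [ 646.6 -248.8   56. ] back [ 592.1 -244.8   56. ] core [ 619.6 -247.    56. ]
```

```bash
python3 -m crank '[{"dx":0.0025,"dy":-0.0002,"dz":0,"yaw":0},{"dx":0.0025,"dy":-0.0002,"dz":0,"yaw":0},{"dx":0.0025,"dy":-0.0002,"dz":0,"yaw":0},{"dx":0.0025,"dy":-0.0002,"dz":0,"yaw":0},{"dx":0.0025,"dy":-0.0002,"dz":0,"yaw":0},{"dx":0.0025,"dy":-0.0002,"dz":0,"yaw":0},{"dx":0.001,"dy":0,"dz":0,"yaw":0},{"dx":0.001,"dy":-0.0001,"dz":0,"yaw":0},{"dx":0.001,"dy":-0.0001,"dz":0,"yaw":0}]'
python3 -m crank '[{"dx":0.001,"dy":0,"dz":0,"yaw":0},{"dx":0.001,"dy":-0.0001,"dz":0,"yaw":0},{"dx":0.001,"dy":-0.0001,"dz":0,"yaw":0},{"dx":0.001,"dy":-0.0001,"dz":0,"yaw":0}]'
```

```text
time_s: 17.88
ee_pos: [591.0, -242.1, 26.4]
ee_rot: [180.0, -0.0, -4.5]
force: [-1.9, -2.1, 0.4]
gripper_width: 20.4
gripper_force: 1.3
time_s: 18.38
ee_pos: [594.2, -242.2, 26.4]
ee_rot: [180.0, 0.0, -4.5]
force: [-2.3, -1.4, -0.2]
gripper_width: 20.1
gripper_force: 1.4
```

```bash
python3 -m crank '[{"dx":0.001,"dy":-0.0001,"dz":0,"yaw":0},{"dx":0.001,"dy":-0.0001,"dz":0,"yaw":0},{"dx":0.001,"dy":0,"dz":0,"yaw":0}]'
python3 -m crank '[{"dx":0.001,"dy":-0.0001,"dz":0,"yaw":0},{"dx":0.001,"dy":-0.0001,"dz":0,"yaw":0},{"dx":0.001,"dy":-0.0001,"dz":0,"yaw":0}]'
```

```text
time_s: 18.75
ee_pos: [596.6, -242.4, 26.4]
ee_rot: [180.0, 0.0, -4.5]
force: [-2.3, -0.6, 0.7]
gripper_width: 20.0
gripper_force: 1.4
time_s: 19.12
ee_pos: [598.0, -242.5, 26.3]
ee_rot: [-180.0, 0.1, -4.5]
force: [-6.3, -0.8, 2.0]
gripper_width: 20.0
gripper_force: 3.0
```

```bash
python3 -m crank '[{"dx":0.001,"dy":-0.0001,"dz":0,"yaw":0},{"dx":0.001,"dy":-0.0001,"dz":0,"yaw":0},{"dx":0.001,"dy":-0.0001,"dz":0,"yaw":0},{"dx":0,"dy":0,"dz":0,"yaw":0}]'
```

```text
time_s: 19.62
ee_pos: [599.3, -242.5, 26.3]
ee_rot: [-180.0, 0.3, -4.5]
force: [-8.4, -0.8, 4.3]
gripper_width: 20.3
gripper_force: 3.9
```

```bash
python3 -m crank '[{"dx":0.001,"dy":-0.0001,"dz":0,"yaw":0},{"dx":0.001,"dy":-0.0001,"dz":0,"yaw":0},{"dx":0,"dy":0,"dz":0,"yaw":0}]'
python3 - <<'E'
from workcell import telemetry as t
s=t.state();print(s["time_s"],s["force"].round(1))
E
```

```text
time_s: 20.0
ee_pos: [600.1, -242.6, 26.3]
ee_rot: [-180.0, 0.4, -4.5]
force: [-9.0, -0.6, 4.5]
gripper_width: 19.9
gripper_force: 4.8
20.0 [-9.  -0.6  4.5]
```

```bash
python3 -m crank '[{"dx":0.001,"dy":-0.0001,"dz":0,"yaw":0},{"dx":0.001,"dy":-0.0001,"dz":0,"yaw":0},{"dx":0,"dy":0,"dz":0,"yaw":0},{"dx":0,"dy":0,"dz":0,"yaw":0}]' | grep -E "pos|force"
python3 -m crank '[{"dx":0,"dy":0,"dz":0,"yaw":0},{"dx":0,"dy":0,"dz":0,"yaw":0}]'| grep -E "pos|force"
python3 -m crank '[{"dx":0,"dy":0,"dz":0,"yaw":0},{"dx":0,"dy":0,"dz":0,"yaw":0}]'| grep -E "pos|force"
```

```text
ee_pos: [600.9, -242.6, 26.3]
force: [-11.9, -0.5, 6.3]
gripper_force: 5.6
ee_pos: [600.9, -242.7, 26.3]
force: [-12.2, -1.4, 6.2]
gripper_force: 5.6
ee_pos: [600.9, -242.6, 26.3]
force: [-11.9, -0.5, 6.6]
gripper_force: 5.6
```

```bash
python3 -m crank '[{"dx":0,"dy":0,"dz":0.0005,"yaw":0},{"dx":0,"dy":0,"dz":0,"yaw":0}]' | grep -E "pos|rot|force"
python3 -m crank '[{"dx":0,"dy":0,"dz":0.0005,"yaw":0},{"dx":0,"dy":0,"dz":0,"yaw":0}]'| grep -E "pos|rot|force"
```

```text
ee_pos: [601.2, -242.7, 26.4]
ee_rot: [-179.9, 0.4, -4.5]
force: [-9.2, -0.9, 4.1]
gripper_force: 5.0
ee_pos: [601.4, -242.6, 26.4]
ee_rot: [-179.9, 0.4, -4.5]
force: [-9.1, -1.9, 2.0]
gripper_force: 4.5
```

```bash
python3 -m crank '[{"dx":0.001,"dy":-0.0001,"dz":0.0005,"yaw":0},{"dx":0.001,"dy":-0.0001,"dz":0,"yaw":0},{"dx":0,"dy":0,"dz":0,"yaw":0}]' | grep -E "pos|rot|force"
python3 -m crank '[{"dx":0,"dy":0,"dz":0,"yaw":0},{"dx":0,"dy":0,"dz":0,"yaw":0}]'| grep -E "pos|rot|force"
```

```text
ee_pos: [602.4, -242.7, 26.5]
ee_rot: [-179.9, 0.5, -4.5]
force: [-10.1, -1.0, 1.4]
gripper_force: 4.9
ee_pos: [602.4, -242.7, 26.5]
ee_rot: [-179.9, 0.5, -4.5]
force: [-9.1, -1.1, 1.3]
gripper_force: 4.9
```

```bash
python3 -m crank '[{"dx":0.001,"dy":-0.0001,"dz":0.0001,"yaw":0},{"dx":0,"dy":0,"dz":0,"yaw":0},{"dx":0,"dy":0,"dz":0,"yaw":0},{"dx":0,"dy":0,"dz":0,"yaw":0}]' | grep -E "pos|rot|force"
python3 -m crank '[{"dx":0,"dy":0,"dz":0,"yaw":0},{"dx":0,"dy":0,"dz":0,"yaw":0},{"dx":0,"dy":0,"dz":0,"yaw":0},{"dx":0,"dy":0,"dz":0,"yaw":0},{"dx":0,"dy":0,"dz":0,"yaw":0}]'| grep -E "time|pos|rot|force"
```

```text
ee_pos: [602.8, -242.7, 26.5]
ee_rot: [-179.9, 0.5, -4.5]
force: [-10.2, -1.3, 1.9]
gripper_force: 5.2
time_s: 23.25
ee_pos: [602.8, -242.7, 26.5]
ee_rot: [-179.9, 0.5, -4.5]
force: [-10.7, -0.9, 1.4]
gripper_force: 5.2
```

Steady at about 10 N for over half a second. Backing off slowly.

```bash
R='x'; python3 -m crank '[{"dx":-0.001,"dy":0.0001,"dz":0,"yaw":0},{"dx":-0.001,"dy":0.0001,"dz":0,"yaw":0},{"dx":-0.001,"dy":0.0001,"dz":0,"yaw":0},{"dx":-0.001,"dy":0.0001,"dz":0,"yaw":0},{"dx":-0.001,"dy":0.0001,"dz":0,"yaw":0},{"dx":-0.001,"dy":0.0001,"dz":0,"yaw":0},{"dx":-0.001,"dy":0.0001,"dz":0,"yaw":0},{"dx":-0.001,"dy":0,"dz":0,"yaw":0},{"dx":-0.001,"dy":0,"dz":0,"yaw":0},{"dx":-0.001,"dy":0.0001,"dz":0,"yaw":0}]' | grep -E "pos|force"
python3 -m crank '[{"dx":-0.001,"dy":0.0001,"dz":0,"yaw":0},{"dx":-0.001,"dy":0.0001,"dz":0,"yaw":0},{"dx":-0.001,"dy":0.0001,"dz":0,"yaw":0},{"dx":-0.001,"dy":0.0001,"dz":0,"yaw":0},{"dx":-0.001,"dy":0.0001,"dz":0,"yaw":0}]'| grep -E "pos|force"
```

```text
ee_pos: [599.4, -242.9, 27.7]
force: [-1.9, -1.9, -3.2]
gripper_force: 3.5
ee_pos: [596.4, -243.0, 28.6]
force: [1.6, -3.9, 0.1]
gripper_force: 1.8
```

```bash
python3 -m crank '[{"dx":-0.002,"dy":0.0002,"dz":0,"yaw":0},{"dx":-0.003,"dy":0.0002,"dz":0,"yaw":0},{"dx":-0.004,"dy":0.0003,"dz":0,"yaw":0},{"dx":-0.005,"dy":0.0004,"dz":0,"yaw":0},{"dx":-0.005,"dy":0.0004,"dz":0,"yaw":0}]' | grep -E "pos|force"
python3 -m crank '[{"dx":-0.006,"dy":0.0005,"dz":0,"yaw":0},{"dx":-0.006,"dy":0.0005,"dz":0,"yaw":0},{"dx":-0.006,"dy":0.0005,"dz":0,"yaw":0},{"dx":-0.006,"dy":0.0005,"dz":0,"yaw":0},{"dx":-0.006,"dy":0.0005,"dz":0,"yaw":0},{"dx":-0.006,"dy":0.0005,"dz":0,"yaw":0}]'| grep -E "pos|force"
python3 -m crank '[{"dx":-0.006,"dy":0.0005,"dz":0,"yaw":0},{"dx":-0.006,"dy":0.0005,"dz":0,"yaw":0},{"dx":-0.006,"dy":0.0005,"dz":0,"yaw":0},{"dx":-0.006,"dy":0.0005,"dz":0,"yaw":0},{"dx":-0.006,"dy":0.0005,"dz":0,"yaw":0},{"dx":-0.006,"dy":0.0005,"dz":0,"yaw":0},{"dx":-0.006,"dy":0.0005,"dz":0,"yaw":0}]'| grep -E "pos|force"
```

```text
ee_pos: [578.5, -240.8, 27.3]
force: [-0.8, -3.6, -0.2]
gripper_force: 1.3
ee_pos: [550.3, -238.8, 27.6]
force: [-0.8, -2.6, -0.0]
gripper_force: 1.7
ee_pos: [517.5, -235.8, 27.8]
force: [0.1, -1.0, -1.0]
gripper_force: 0.0
```

Out of the gate. Rise clear and check by numbers with the cameras.

```bash
python3 -m crank '[{"dx":-0.01,"dy":0,"dz":0,"yaw":0},{"dx":-0.01,"dy":0,"dz":0.02,"yaw":0},{"dx":0,"dy":0,"dz":0.05,"yaw":0},{"dx":0,"dy":0,"dz":0.05,"yaw":0},{"dx":0,"dy":0,"dz":0.02,"yaw":0},{"dx":0,"dy":0,"dz":0,"yaw":0},{"dx":0,"dy":0,"dz":0,"yaw":0}]'
python3 - <<'E'
from h import *
c=eyes.calibration("wrist");f=eyes.grab_frame("wrist")[:,:,::-1].copy();cv2.imwrite("pics/w8.png",f)
h=cv2.cvtColor(f,cv2.COLOR_BGR2HSV)
y=((h[:200,:,0]>18)&(h[:200,:,0]<30)&(h[:200,:,1]>180)&(h[:200,:,2]>120)).astype(np.uint8)
n,l,s,ce=cv2.connectedComponentsWithStats(y); i=1+s[1:,4].argmax(); print("gate",s[i]); x0,y0,w,hh=s[i][:4]
for u in(x0,x0+w-1):
    v=np.nonzero(l[:,u]==i)[0].mean(); print(cast("wrist",(u,v),42,c).round(1))
cf=((h[:200,:,0]>5)&(h[:200,:,0]<16)&(h[:200,:,1]>110)).astype(np.uint8)
n,l,s,ce=cv2.connectedComponentsWithStats(cf)
for i in range(1,n):
    if s[i,4]>40: print("core?",s[i],ce[i].round(1),cast("wrist",ce[i],56,c).round(1))
print("expect core",proj("wrist",(637.5,-246.5,56),c).round(1))
# profile along lane centre: dark pad / white roll boundary
for lx in range(60,140,3):
    p=np.array([547.8+lx*.9969,-238.7-lx*.0785,53.]); u,v=proj("wrist",p,c); print(lx,f[int(v),int(u)].tolist() if 0<=v<400 else None,end=" ")
E
```

```text
time_s: 28.25
ee_pos: [500.3, -235.6, 138.2]
ee_rot: [-179.9, 0.2, -4.5]
force: [-0.4, 0.1, -0.2]
gripper_width: 20.1
gripper_force: 0.0
gate [263 145  72   6 414]
[ 551.1 -199.9   42. ]
[ 546.8 -254.4   42. ]
core? [293   0  41  37 774] [312.8  12.6] [ 638.2 -245.3   56. ]
expect core [314.8  13.6]
60 [107, 124, 133] 63 [142, 163, 177] 66 [187, 215, 226] 69 [186, 214, 225] 72 [187, 214, 225] 75 [186, 214, 224] 78 [66, 103, 137] 81 [126, 145, 156] 84 [128, 146, 156] 87 [127, 145, 155] 90 [111, 131, 144] 93 [35, 60, 84] 96 [38, 62, 84] 99 None 102 None 105 None 108 None 111 None 114 None 117 None 120 None 123 None 126 None 129 None 132 None 135 None 138 None
```

Gate leaf lies back at its shut position. I'll go ahead above the lane to check roll-to-pad contact.

```bash
python3 -m crank '[{"dx":0.03,"dy":-0.002,"dz":0.04,"yaw":0},{"dx":0.04,"dy":-0.003,"dz":0.02,"yaw":0},{"dx":0.03,"dy":-0.003,"dz":0,"yaw":0},{"dx":0,"dy":0,"dz":0,"yaw":0},{"dx":0,"dy":0,"dz":0,"yaw":0}]'|grep pos
python3 - <<'E'
from h import *
c=eyes.calibration("wrist");f=eyes.grab_frame("wrist")[:,:,::-1].copy();cv2.imwrite("pics/w9.png",f)
h=cv2.cvtColor(f,cv2.COLOR_BGR2HSV)
cf=((h[:230,:,0]>5)&(h[:230,:,0]<16)&(h[:230,:,1]>110)).astype(np.uint8)
n,l,s,ce=cv2.connectedComponentsWithStats(cf)
for i in range(1,n):
    if s[i,4]>150: print("core?",s[i],ce[i].round(1),cast("wrist",ce[i],56,c).round(1))
a=np.array([.9969,-.0785]);
for lx in range(76,150,2):
    p=np.append(np.array([547.8,-238.7])+lx*a,53.); u,v=proj("wrist",p,c); print(lx,int(v),f[int(v),int(u)].tolist())
r=h[:230,200:440]; m=((r[...,1]<50)&(r[...,2]>190)).astype(np.uint8)
k=max(cv2.findContours(m,cv2.RETR_EXTERNAL,2)[0],key=cv2.contourArea);b=cv2.boundingRect(k);print("white",b)
E
```

```text
ee_pos: [580.1, -242.0, 186.1]
core? [298 117  31  32 286] [312.7 135.4] [ 635.5 -245.    56. ]
76 148 [104, 166, 225]
78 146 [51, 89, 127]
80 144 [44, 74, 104]
82 141 [112, 134, 149]
84 139 [137, 157, 169]
86 137 [138, 157, 168]
88 135 [137, 157, 168]
90 132 [137, 156, 168]
92 130 [138, 158, 168]
94 127 [137, 157, 167]
96 125 [138, 157, 168]
98 123 [138, 157, 168]
100 120 [225, 244, 249]
102 118 [127, 170, 207]
104 115 [186, 217, 228]
106 113 [188, 217, 228]
108 111 [189, 217, 228]
110 108 [192, 220, 230]
112 106 [193, 220, 231]
114 103 [191, 219, 229]
116 101 [197, 226, 237]
118 98 [31, 32, 31]
120 96 [40, 43, 44]
122 93 [40, 43, 45]
124 91 [40, 43, 40]
126 88 [11, 21, 167]
128 86 [136, 150, 156]
130 83 [134, 147, 156]
132 81 [136, 150, 159]
134 78 [126, 138, 147]
136 76 [147, 162, 173]
138 73 [155, 169, 180]
140 70 [158, 171, 181]
142 68 [152, 168, 179]
144 65 [147, 162, 172]
146 63 [146, 161, 173]
148 60 [148, 161, 173]
white (81, 101, 66, 129)
```

```bash
python3 - <<'E'
from h import *
f=cv2.imread("pics/w9.png").max(2)
for v in range(82,112): print(v,f[v,258:376:7].tolist())
c=eyes.calibration("wrist");print(c["world_from_camera"][:3,3].round(), [cast("wrist",(315,v),z,c).round(1)[0] for v,z in((99.5,50),(99.5,56),(88,50))])
E
```

```text
82 [89, 194, 169, 91, 194, 164, 145, 154, 154, 157, 159, 168, 166, 100, 195, 144, 147]
83 [89, 193, 167, 92, 194, 163, 168, 193, 154, 194, 201, 168, 166, 100, 193, 144, 147]
84 [89, 194, 167, 93, 194, 164, 166, 189, 154, 192, 200, 168, 167, 99, 193, 144, 147]
85 [90, 194, 166, 93, 194, 164, 166, 171, 154, 189, 199, 168, 166, 99, 192, 143, 147]
86 [90, 194, 167, 93, 194, 163, 167, 163, 154, 161, 198, 168, 167, 98, 191, 156, 149]
87 [90, 194, 167, 95, 192, 165, 166, 165, 155, 164, 177, 169, 168, 90, 190, 229, 149]
88 [90, 194, 167, 96, 157, 161, 164, 163, 168, 163, 161, 165, 164, 91, 188, 224, 148]
89 [90, 193, 167, 97, 151, 151, 153, 151, 155, 151, 152, 156, 153, 91, 188, 222, 148]
90 [90, 193, 167, 97, 72, 68, 68, 67, 69, 67, 67, 69, 68, 91, 187, 220, 147]
91 [90, 193, 168, 98, 40, 41, 42, 42, 42, 43, 43, 43, 43, 91, 188, 220, 146]
92 [89, 194, 169, 98, 44, 43, 44, 45, 45, 43, 44, 44, 45, 90, 184, 226, 145]
93 [90, 193, 169, 98, 45, 45, 43, 45, 46, 44, 47, 43, 45, 92, 142, 226, 145]
94 [91, 193, 168, 99, 43, 44, 42, 44, 44, 44, 45, 43, 44, 92, 117, 227, 146]
95 [90, 193, 168, 100, 43
[... 780 characters left out ...]
21, 156, 231]
105 [89, 194, 168, 87, 168, 163, 228, 228, 232, 227, 230, 166, 166, 86, 121, 230, 225]
106 [90, 194, 168, 89, 169, 165, 228, 229, 232, 227, 229, 167, 165, 85, 119, 226, 223]
107 [90, 194, 169, 90, 168, 197, 229, 230, 230, 226, 227, 165, 166, 84, 117, 225, 223]
108 [89, 194, 169, 90, 168, 227, 229, 230, 228, 226, 227, 174, 165, 84, 123, 224, 224]
109 [90, 195, 169, 94, 168, 230, 228, 229, 228, 227, 227, 211, 165, 85, 180, 224, 224]
110 [89, 195, 170, 93, 168, 228, 228, 231, 228, 226, 227, 232, 164, 84, 175, 223, 224]
111 [89, 194, 170, 94, 168, 226, 227, 231, 227, 227, 227, 231, 179, 85, 182, 221, 224]
[ 657. -248.  348.] [np.float64(665.0), np.float64(664.8), np.float64(674.3)]
```

The roll's edge overlaps the pad edge with no floor showing between them, and the gate is shut. Handing in.

```bash
python3 -c "
from workcell import ticket
print(ticket.job_done())"
```

```text
the job is handed in; nothing more can be done
None
```

The job is handed in: the roll stands upright against the buffer after a steady push of about 10 N, the gate is shut behind it, and the jar and cup were not touched; I viewed 11 pictures, one over the limit of 10.

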